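# Fit a water filter cartridge in the kitchenette

## Robot

A 6-joint arm with a two-finger parallel gripper is mounted at the origin on the work surface. World frame = base frame: x ahead of the robot, y to its left, z up, the work surface at z = 0. Lengths are in m, angles in rad, forces in N, time in s.
With the tool pointing down it reaches from about 0.35 to 0.725 m from the base axis. Payload 6 kg.
Tool frame: the origin (TCP) lies on the centre line of the jaws, within the pads' length; the fingertips stand 11 mm ahead of it and the grasp point (between the pads) lies 8 mm behind it; z points along the fingers, y is the line along which they close (so a half turn about z gives the same grasp; the last joint's range is limited). The gripper opens to 85 mm and grips with 20 to 120 N. Pads are 22 mm wide; open, the fingers measure 114 mm over their backs; the gripper's body (76 mm by 85 mm) begins 54 mm behind the grasp point. The pads swing forward as they close: fully open they stand 13 mm farther back than shut.
Start: joints at [1.595, 0.04, 0.085, 0, -1.615, -0.334], TCP at [0.183, 0.571, 0.242] pointing down, gripper open.
Joint ranges: [-2.56, 2.56], [-1.29, 2.01], [-1.08, 1.49], [-3.29, 1.98], [-2.81, -0.18], [-2.99, 2.99]. Speed limits (rad/s): [2.57, 2.57, 3.01, 3.14, 3.14, 3.14].

## Interface

Orientations are given as a rotation vector (axis times angle).
In Python, from rig import bot gives the robot as it stands. The module is installed in compiled form; this text tells all that it offers. Calls block until the motion is done:
- bot.move_to(position, orientation): joint-space move of the TCP to a pose.
- bot.movel(position, speed=0.15, frame=None, f_stop=None): straight line of the TCP; frame=None keeps the orientation; speed is the mean speed in m/s. With f_stop (N) it stops when the force on the tool has changed by that much, and returns True; else False.
- bot.move_j(angles): joint-space move.
- bot.command_gripper(opening): finger opening in m; the grip force is fixed at half the most; returns when the fingers have stopped.
- bot.hold(seconds).
- bot.inverse_kinematics(position, orientation): joint angles nearest the present ones, or None.
- bot.capture(name): name is "scene" or "top" or "wrist"; returns (picture, depth): 384x512x3 uint8, blue, green, red; 384x512 float32, m along the optical axis (not along the pixel's ray), 0 where there is no reading.
- bot.camera_info(name): a dict with "fov_y" (degrees; the focal length in pixels is half the picture's height over the tangent of half this angle, whatever the lens; pixels are square), "cx", "cy" (the principal point, pixels), "extrinsics" (4x4, takes a point from camera to world coordinates). Camera axes: x right, y up, looking along -z (the intrinsics and any distortion apply to the point x, -y, -z); pixel columns grow to the right and rows downward; lengths in m; the calibration is good to about 2 mm. A picture is of the moment at which its call begins: read the wrist's pose just before it. camera_info takes no time and is no camera call; for the wrist camera it gives the pose at the moment of the call.
A pose or a line that the arm cannot do raises bot.IKError and nothing moves.
- bot.close_job(): hands the job in; it is judged then, once.
Readings, each from a call of its own:
- bot.read_t(): time.
- bot.read_joint_pos(): joint angles.
- bot.read_joint_vel(): joint speeds.
- bot.read_tau(): joint torques, N m.
- bot.read_position(): TCP position.
- bot.read_tool_rot(): TCP orientation.
- bot.read_wrist_force(): force on the tool from outside, world axes, zero at the start.
- bot.read_moment(): the same for the moment, N m.
- bot.read_width(): finger opening in m.
- bot.read_finger_force(): force on a finger pad.
Only numpy, scipy, OpenCV 4.12 (cv2) and the standard library are available. Lean on these libraries where they do the work, as an engineer would, in place of code of your own. Each camera call takes 0.05 s, during which the arm holds its last target. There are 200 camera calls.

## Task

Fit the new cartridge in the water filter: lift the dust cap off the bay and set it down, knob up, in the shallow steel tray, then push the cartridge straight down into the bay until the sprung ball clicks and it stays down when you let go. How deep that is differs, so go by feel and press no harder than about 15 N; set things down rather than dropping or tipping them, and leave the mug, tea jar and bowl where they stand.

Things in the scene. Friction and masses are not known exactly. Their poses are not given: they have to be found in the camera images.
- filter_unit: water filter, fixed: grey base plate 140 x 240 x 18 mm (its x, y, z), at its +y end a white upright ribbed canister 74 mm across whose open top is the bay, at its -y end a white valve body up to 80 mm high with a round gauge in front and a steel spout up to 154 mm high. Origin: centre of the underside, on the counter; z up. Over 20 N of push on the cartridge may crack it.
- bay_rim (a point): centre of the bay's mouth at the canister's flat top rim, 100 mm above the counter, at (0, 50, 100) mm in the filter_unit frame, same axes. Bore 45.6 mm for the 44 mm barrel, 3 mm lead-in chamfer. In it sits a liner, screwed in to a depth that differs and is not measured: a clicked-in cartridge has its foot 46 to 72 mm below this point; 1 mm deeper it meets a firm rubber seat (15 N/mm).
- slot (a point): middle of the upright slot in the canister's -x side, 27.6 mm below the rim; the liner's sprung steel ball (10 mm, 5 mm of it in the bore) is within 12 mm above or below. A cartridge meets valve and ball 35 and 27 mm short of its clicked depth: push 6 to 14 N over the nose, 4 to 10 N along the barrel; over the last 3 mm it falls to 0 to 4 N as the ball drops into the groove; then the seat.
- cartridge: the new cartridge, standing on the counter: white plastic, 104 mm tall, 90 to 145 g. Origin: centre of its flat foot, 32 mm across; z up. Tapered nose to 12 mm, then a 44 mm barrel to 74 mm with a groove round it 28 to 40 mm up; on top a grip fin from 74 to 104 mm, 44 mm long (its x), 16 mm thick (its y): pinch it across y. If not clicked in, a sprung valve in the bay (6 to 7 N) lifts it 33 mm.
- dust_cap: grey plastic dust cap lying loose on the bay's rim: disc 72 mm across, 6 mm thick, under it a plug 40 mm across, 6 mm deep, standing loosely in the bore; on top an upright knob 36 mm long (its x), 14 mm thick (its y), 30 mm high: pinch it across y. Origin: centre of the plug's underside, z up; disc from 6 to 12 mm, knob from 12 to 42 mm above it. 60 g.
- tray: shallow open steel tray, 200 (x) x 150 (y) x 22 mm high, walls and floor 4 mm, fixed to the counter. Origin: centre of the underside, z up.
- mug: white mug, 80 mm across, 92 mm high, origin centre of its foot. Leave alone.
- tea_jar: amber glass jar with a wooden cap, 76 mm across, 105 mm high, origin centre of its foot. Leave alone.
- bowl: terracotta bowl, 116 mm across, 50 mm high, origin centre of its foot. Leave alone.
Not all that is in view belongs to the job. Leave any purple look-alike of the dust_cap alone. Of the things like the cartridge, leave any that is turquoise; of the rest the smaller one is meant.

How it is judged:
On the way, in this order (a step that is already met when the one before it is completed fails the run):
1. the dust cap is off the bay (horizontal distance between dust_cap and bay_rim above 0.07 m), for 0.1 s.
2. the cartridge is down in the bay (z of cartridge in the frame of bay_rim below -0.043 m and horizontal distance between cartridge and bay_rim below 0.004 m and angle between cartridge's own z axis and vertical below 0.1 rad), for 0.2 s.
At the end, for the whole second after the job is handed in: the cartridge is held down in the bay by the ball (its foot more than 43 mm below the rim, where only the click can keep it, within 4 mm of the bay's axis, tilt under 0.1 rad); the dust cap lies knob up (tilt under 0.3 rad) on the floor of the tray, inside its walls; both released and at rest (all of step 2 and x of dust_cap in the frame of tray between -0.085 and 0.085 m and y of dust_cap in the frame of tray between -0.06 and 0.06 m and z of dust_cap in the frame of tray below 0.012 m and angle between dust_cap's own z axis and vertical below 0.3 rad and linear speed of each of cartridge, dust_cap below 0.02 m/s); the robot touches nothing.
It fails at once if the cartridge is forced: more than 28 N in all on ball, valve and seat in the bay, or more than 30 N on the canister (contact force between cartridge and bay_liner above 28 N or contact force between cartridge and filter_unit above 30 N).
It fails at once if the cartridge or cap is dropped (falls faster than 0.7 m/s out of the fingers, about 25 mm) ((linear speed of cartridge above 0.7 m/s and contact force between the fingers and cartridge below 0.1 N) or (linear speed of dust_cap above 0.7 m/s and contact force between the fingers and dust_cap below 0.1 N)).
It fails at once if the cartridge is tipped by more than 0.6 rad (angle between cartridge's own z axis and vertical above 0.6 rad).
It fails at once if the mug, jar or bowl is moved by more than 25 mm or tipped (distance of any of mug, tea_jar, bowl from where it was at the start of the episode above 0.025 m or angle between any of mug, tea_jar, bowl's own z axis and vertical above 0.3 rad).
It also fails if it takes over 67 s, if anything falls off the work surface, if the arm or the gripper's body presses on something with over 40 N, if the wrist force passes 120 N, or if a joint passes its speed limit or range.

## Working session

There is one attempt and no reset: what is moved stays moved. The work goes in short steps, each a Python script; the robot and the scene stay as the last script left them, time stands still between calls to the robot, and variables do not carry over. Pictures are saved under pics/ and viewed, at most 10 in all, crops included, and the job is handed in when it is done.

```bash
mkdir -p pics; cat > h.py <<'E'
import numpy as np, cv2
from rig import bot
def cam(n):
    i=bot.camera_info(n); p,d=bot.capture(n); return p,d,i
def cloud(d,i):
    f=d.shape[0]/2/np.tan(np.radians(i["fov_y"])/2); v,u=np.mgrid[:d.shape[0],:d.shape[1]]
    P=np.stack([(u-i["cx"])/f*d,-(v-i["cy"])/f*d,-d],-1); E=np.array(i["extrinsics"])
    return P@E[:3,:3].T+E[:3,3]
def ray(u,v,z,i,H=384):
    f=H/2/np.tan(np.radians(i["fov_y"])/2); E=np.array(i["extrinsics"])
    r=E[:3,:3]@np.array([(u-i["cx"])/f,-(v-i["cy"])/f,-1]); o=E[:3,3]
    return o+r*(z-o[2])/r[2]
E
python3 - <<'E'
from h import *
import pickle
for n in("scene","top","wrist"):
    p,d,i=cam(n); print(n,i); cv2.imwrite(f"pics/{n}0.png",p); np.savez(f"{n}0.npz",p=p,d=d); pickle.dump(i,open(f"{n}0.pkl","wb"))
print(bot.read_t())
E
```

```text
scene {'fov_y': 50.83128412040166, 'cx': 253.96712173166608, 'cy': 195.51138179324346, 'extrinsics': array([[ 1.29356158e-02, -8.26888565e-01,  5.62217014e-01,
         1.22542524e+00],
       [ 9.99841336e-01,  1.75826429e-02,  2.85534398e-03,
         8.39943216e-04],
       [-1.22463123e-02,  5.62090875e-01,  8.26984810e-01,
         1.06346030e+00],
       [ 0.00000000e+00,  0.00000000e+00,  0.00000000e+00,
         1.00000000e+00]])}
top {'fov_y': 55.33677573072369, 'cx': 249.90512290129422, 'cy': 187.77859917582825, 'extrinsics': array([[ 0.00576174,  0.98868817, -0.14987494,  0.40070387],
       [-0.99931152,  0.01118606,  0.03537453,  0.02578625],
       [ 0.03665089,  0.14956793,  0.98807193,  1.12424312],
       [ 0.        ,  0.        ,  0.        ,  1.        ]])}
wrist {'fov_y': 67.31544771530542, 'cx': 258.5828054730084, 'cy': 192.88452990957876, 'extrinsics': array([[-0.3047972 ,  0.90067717,  0.30964384,  0.26302822],
       [-0.95241558, -0.28885304, -0.09730619,  0.54583   ],
       [ 0.0018001 , -0.32456827,  0.94586056,  0.37302754],
       [ 0.        ,  0.        ,  0.        ,  1.        ]])}
0.15
```

View pics/top0.png

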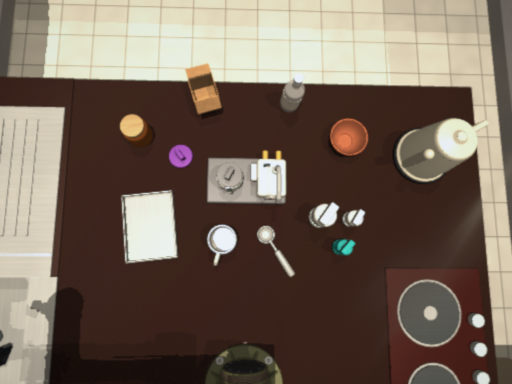

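View pics/scene0.png

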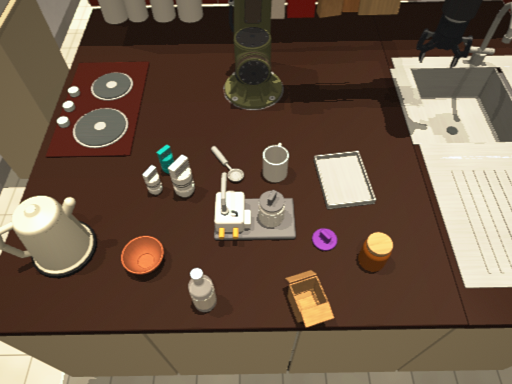

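Top view: filter base at (247,180), with the capped canister at (230,178) on the +y (left) side. White cartridges are at (323,215), the big one, and (354,217), the small one that is meant. The turquoise one is at (344,246), the purple cap at (181,156), the tray at (149,227), the mug at (222,239), the jar at (134,128) and the bowl at (349,137).

```bash
python3 - <<'E'
from h import *
import pickle
def load(n): z=np.load(n+"0.npz"); return z["p"],z["d"],pickle.load(open(n+"0.pkl","rb"))
p,d,i=load("top"); C=cloud(d,i)
def rect(mask,name):
    n,l,s,c=cv2.connectedComponentsWithStats(mask.astype(np.uint8))
    for k in range(1,n):
        if s[k,4]>12:
            P=C[l==k]; (cx,cy),(w,h),a=cv2.minAreaRect((P[:,:2]*1000).astype(np.float32))
            print(name,"n",s[k,4],"px",c[k].round(),"mean",P.mean(0).round(4),"rect",np.round([cx,cy,w,h,a],1),"z",P[:,2].min().round(4),P[:,2].max().round(4))
def win(u0,u1,v0,v1):
    m=np.zeros(d.shape,bool); m[v0:v1,u0:u1]=1; return m&(d>0)
Z=C[...,2]
rect(win(205,292,150,210)&(Z>.012)&(Z<.03),"base")
rect(win(205,252,150,210)&(Z>.102)&(Z<.11),"disc")
rect(win(205,252,150,210)&(Z>.125),"knob")
rect(win(205,252,150,210)&(Z>.094)&(Z<.2),"canall")
rect(win(300,370,195,235)&(Z>.096),"fins")
rect(win(300,370,195,260)&(Z>.066)&(Z<.08),"barrels")
rect(win(115,185,185,270)&(Z>.013)&(Z<.03),"tray rim")
rect(win(115,185,185,270)&(Z>.002)&(Z<.03),"tray")
rect(win(200,245,220,270)&(Z>.08),"mug")
t=p[140:270,200:380]; cv2.imwrite("pics/c1.png",cv2.resize(t,None,fx=4.4,fy=4.4,interpolation=cv2.INTER_CUBIC))
p2,d2,i2=load("scene"); C=cloud(d2,i2); Z=C[...,2]; d=d2
print("scene")
rect(win(140,205,140,200)&(Z>.096),"fins")
rect(win(140,205,140,200)&(Z>.066)&(Z<.08),"barrels")
rect(win(245,300,185,235)&(Z>.125),"knob")
rect(win(210,300,185,245)&(Z>.012)&(Z<.025),"base")
rect(win(310,380,145,215)&(Z>.013)&(Z<.03),"trayrim")
E
```

```text
base n 1565 px [232. 183.] mean [0.5832 0.0398 0.019 ] rect [593.5  14.2 210.7 140.3  89.7] z 0.0121 0.0299
base n 31 px [282. 200.] mean [ 0.5333 -0.1128  0.0174] rect [ 534.4 -114.    13.5   27.8   72.5] z 0.0125 0.0242
disc n 387 px [229. 174.] mean [0.5924 0.0486 0.1069] rect [594.   48.7  70.   67.9   0.7] z 0.1021 0.11
knob n 70 px [229. 172.] mean [0.5928 0.0492 0.1363] rect [593.2  49.6  14.2  34.5  62.5] z 0.1255 0.1402
canall n 501 px [229. 174.] mean [0.5921 0.049  0.1113] rect [593.2  49.   68.7  70.8  46.3] z 0.0943 0.1402
fins n 433 px [325. 214.] mean [ 0.4824 -0.2169  0.1279] rect [ 481.9 -219.9   59.7   60.8    2.8] z 0.0962 0.1534
fins n 101 px [358. 217.] mean [ 0.4767 -0.3146  0.1042] rect [ 476.9 -315.5   16.9   44.5   58. ] z 0.0961 0.1096
barrels n 67 px [350. 216.] mean [ 0.4815 -0.3039  0.074 ] rect [ 481.1 -304.8   19.4   43.7   70.1] z 0.0663 0.0797
barrels n 16 px [360. 220.] mean [ 0.468  -0.3319  0.0742] rect [ 468.2 -332.     5.5   24.3   51.4] z 0.0698 0.0784
barrels n 70 px [340. 244.] mean [ 0.4001 -0.2717  0.0749] rect [ 398.  -271.4   19.3   42.3  
[... 1572 characters left out ...]
ls n 55 px [183. 183.] mean [ 0.503  -0.2167  0.0725] rect [ 498.8 -217.6   26.5   62.1   24.5] z 0.0663 0.0794
knob n 68 px [271. 196.] mean [0.5959 0.0454 0.1344] rect [593.3  45.6  14.6  37.1  64.7] z 0.1251 0.141
base n 1255 px [268. 222.] mean [0.6123 0.0387 0.0182] rect [5.941e+02 3.180e+01 1.420e+02 1.674e+02 2.000e-01] z 0.0121 0.0249
base n 36 px [215. 234.] mean [ 0.6473 -0.1184  0.0174] rect [ 642.8 -118.1   37.4    9.4    2.7] z 0.0122 0.0228
base n 55 px [228. 235.] mean [ 0.653  -0.0823  0.018 ] rect [ 6.514e+02 -8.110e+01  1.890e+01  2.370e+01  4.000e-01] z 0.012 0.0232
trayrim n 438 px [344. 179.] mean [0.4549 0.2859 0.0198] rect [450.3 284.  207.2 151.9   6.3] z 0.013 0.0273
```

View pics/c1.png

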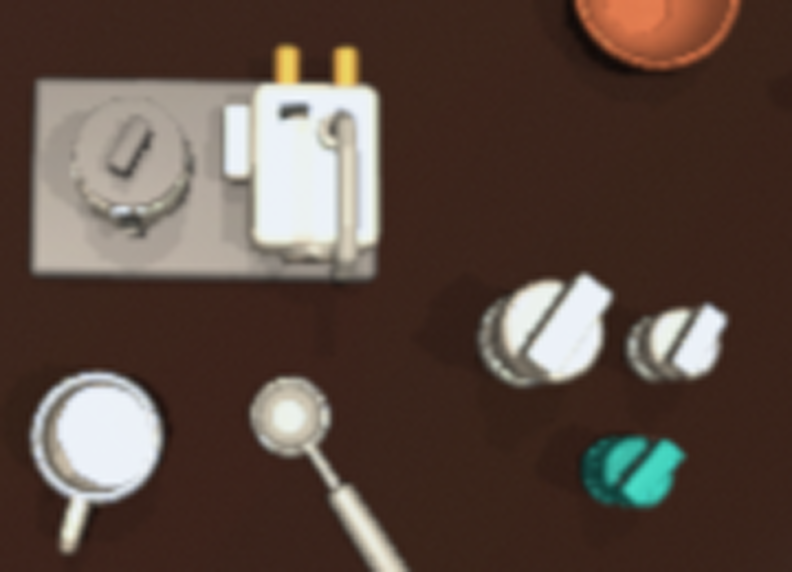

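The crop shows the knob and both fins with their long sides at roughly -30° from x, and the small white cartridge is next to the big one. Measured heights match the given sizes. Next I move over the cap and refine with the wrist camera.

```bash
cat >> h.py <<'E'
from scipy.spatial.transform import Rotation as Ro
def rv(deg):
    a=np.radians(deg); y=np.array([np.cos(a),np.sin(a),0]); z=np.array([0,0,-1.]); return Ro.from_matrix(np.c_[np.cross(y,z),y,z]).as_rotvec()
def best(pos,deg):
    c=[]
    for k in(deg,deg-180,deg+180):
        q=bot.inverse_kinematics(pos,rv(k))
        if q is not None: c.append((abs(q[5]),k))
    print("ik",c); return min(c)[1]
def rects(C,m,name,nmin=40):
    n,l,s,c=cv2.connectedComponentsWithStats(m.astype(np.uint8)); out=[]
    for k in range(1,n):
        if s[k,4]>nmin:
            P=C[l==k]; (x,y),(w,h),a=cv2.minAreaRect((P[:,:2]*1000).astype(np.float32))
            if w>h: w,h,a=h,w,a-90
            print(name,"n",s[k,4],"px",c[k].round(),"rect",np.round([x,y,w,h,a],1),"z",np.round([P[:,2].min(),np.median(P[:,2]),P[:,2].max()],4)); out.append((x/1e3,y/1e3,w,h,a))
    return out
E
python3 - <<'E'
from h import *
print(Ro.from_rotvec(bot.read_tool_rot()).as_matrix().round(3))
pos=[.593,.048,.27]; k=best(pos,62.5); bot.move_to(pos,rv(k)); bot.hold(.2)
print(bot.read_position(),bot.read_t(),bot.read_joint_pos())
p,d,i=cam("wrist"); C=cloud(d,i); Z=C[...,2]; cv2.imwrite("pics/w1.png",p)
near=(np.hypot(C[...,0]-.593,C[...,1]-.048)<.06)&(d>0)
rects(C,near&(Z>.133)&(Z<.15),"knobtop"); rects(C,near&(Z>.1)&(Z<.112),"disc"); rects(C,near&(Z>.09)&(Z<.15),"all"); rects(C,(d>0)&(Z>.012)&(Z<.024)&(C[...,0]>.5),"base",400)
E
```

```text
[[ 0.952 -0.305 -0.   ]
 [-0.305 -0.952 -0.001]
 [ 0.     0.001 -1.   ]]
ik [(np.float64(2.4681363649050696), 62.5), (np.float64(0.673456288684724), -117.5), (np.float64(0.6734562886847231), 242.5)]
[0.59295864 0.04857752 0.26991234] 2.7167 [ 4.18328822e-01  3.16837465e-02  1.26344708e-01 -2.60254255e-05
 -1.66557327e+00  6.73394715e-01]
knobtop n 490 px [260. 184.] rect [593.8  46.7  13.8  35.5  62.3] z [0.133  0.1356 0.1384]
disc n 2827 px [260. 173.] rect [593.6  46.7  70.8  71.   45.5] z [0.102  0.1058 0.1116]
all n 3404 px [260. 175.] rect [593.6  46.7  70.8  71.   45.5] z [0.102  0.106  0.1384]
base n 6847 px [264. 142.] rect [ 5.934e+02  3.090e+01  1.398e+02  1.715e+02 -4.000e-01] z [0.0121 0.0177 0.0232]
base n 677 px [137. 262.] rect [521.4 292.9  59.6 150.9   6.5] z [0.0121 0.0204 0.0239]
```

View pics/w1.png

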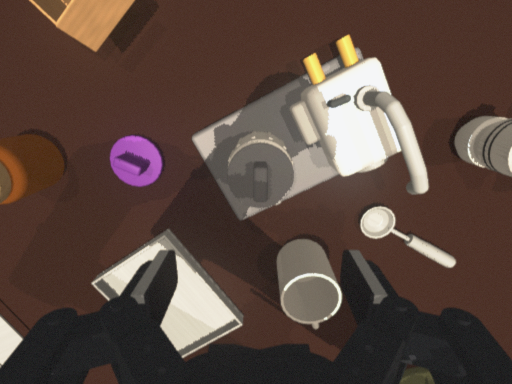

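The wrist view shows the knob at (260,184), and all three cameras agree on a centre of (593.6, 46.7) within about 2 mm. The knob top is at 136 mm, as it should be. I'll grasp the cap and place it in the tray.

```bash
python3 - <<'E'
from h import *
x,y=.5936,.0468
bot.command_gripper(.045)
bot.movel([x,y,.2],.2); print(bot.movel([x,y,.122],.08,f_stop=5), bot.read_position())
bot.command_gripper(0.0); print("w",bot.read_width(),bot.read_finger_force(),bot.read_position())
z=bot.read_position()[2]
bot.movel([x,y,.23],.1); print("w",bot.read_width())
T=[.451,.286,.2]; k=best(T,62.5); bot.move_to(T,rv(k)); bot.hold(.2)
p,d,i=cam("scene"); cv2.imwrite("pics/s1.png",p[100:260,200:420])
bot.movel([.451,.286,.055],.15)
print(bot.movel([.451,.286,.024],.02,f_stop=2),bot.read_position(),bot.read_wrist_force(),bot.read_t())
E
```

```text
False [0.59398352 0.04685153 0.12278831]
w 0.012891522171687441 61.61654591560364 [0.59389687 0.04686492 0.12266672]
w 0.012661114775879855
ik [(np.float64(0.14887679515208863), -117.5), (np.float64(0.14887679515208774), 242.5)]
True [0.45105399 0.2859823  0.03263613] [-0.82861014 -0.00461696  3.65847941] 9.9917
```

```bash
python3 - <<'E'
from h import *
bot.command_gripper(.04); bot.movel([.451,.286,.25],.2)
p,d,i=cam("wrist"); C=cloud(d,i); Z=C[...,2]
rects(C,(Z>.03)&(Z<.06)&(np.hypot(C[...,0]-.451,C[...,1]-.286)<.06)&(d>0),"capknob"); 
pos=[.593,.047,.27]; bot.move_to(pos,rv(best(pos,62.5))); bot.hold(.25)
p2,d,i=cam("wrist"); C=cloud(d,i); Z=C[...,2]; near=(np.hypot(C[...,0]-.593,C[...,1]-.047)<.05)&(d>0)
rim=near&(Z>.094)&(Z<.106); rects(C,rim,"rim")
m=(rim*255).astype(np.uint8); cs,h=cv2.findContours(m,cv2.RETR_CCOMP,cv2.CHAIN_APPROX_NONE)
for c in cs:
    if len(c)>25:
        e=cv2.fitEllipse(c); print("ell",np.round(e[0],1),np.round(e[1],1),ray(*e[0],.1,i).round(4))
pos=[.477,-.317,.25]; bot.move_to(pos,rv(best(pos,58))); bot.hold(.25)
p3,d,i=cam("wrist"); C=cloud(d,i); Z=C[...,2]; near=(np.hypot(C[...,0]-.477,C[...,1]+.317)<.035)&(d>0)
rects(C,near&(Z>.098)&(Z<.115),"fin"); rects(C,near&(Z>.066),"all"); print(bot.read_position(),bot.read_t())
rects(C,near&(Z>.066)&(Z<.08),"barreltop")
cv2.imwrite("pics/w2.png",np.vstack([np.hstack([p,p2]),np.hstack([p3,p3*0])])[:,:][::1,::1]); im=cv2.imread("pics/w2.png"); cv2.imwrite("pics/w2.png",cv2.resize(im,(780,585)))
E
```

```text
capknob n 368 px [258. 167.] rect [450.9 286.4  13.4  36.3  62.5] z [0.0301 0.0454 0.0476]
ik [(np.float64(2.46650774458844), 62.5), (np.float64(0.6750849090013538), -117.5), (np.float64(0.6750849090013529), 242.5)]
rim n 1731 px [260. 174.] rect [593.2  46.8  67.3  67.9  43.3] z [0.094  0.0996 0.102 ]
ell [259.5 173.6] [60.7 61.5] [0.5947 0.0461 0.1   ]
ell [259.5 173.3] [40.2 42.3] [0.595 0.046 0.1  ]
ik [(np.float64(1.8929612292175653), 58), (np.float64(1.2486314243722276), -122), (np.float64(1.2486314243722276), 238)]
fin n 668 px [262. 181.] rect [ 476.  -318.9   15.5   44.7   57.9] z [0.0988 0.1037 0.106 ]
all n 1364 px [261. 176.] rect [ 476.3 -319.    43.6   43.7  -86.6] z [0.0662 0.095  0.106 ]
all n 15392 px [260. 328.] rect [ 481.5 -319.9   32.4   69.8  -31.9] z [0.2398 0.314  0.333 ]
[ 0.47739373 -0.31646894  0.24996758] 14.7583
barreltop n 339 px [249. 171.] rect [ 486.  -311.6   19.5   43.1   38.3] z [0.0663 0.0736 0.0794]
barreltop n 297 px [274. 173.] rect [ 469.9 -332.8   13.4   40.4   62.2] z [0.0662 0.0737 0.0797]
```

View pics/w2.png

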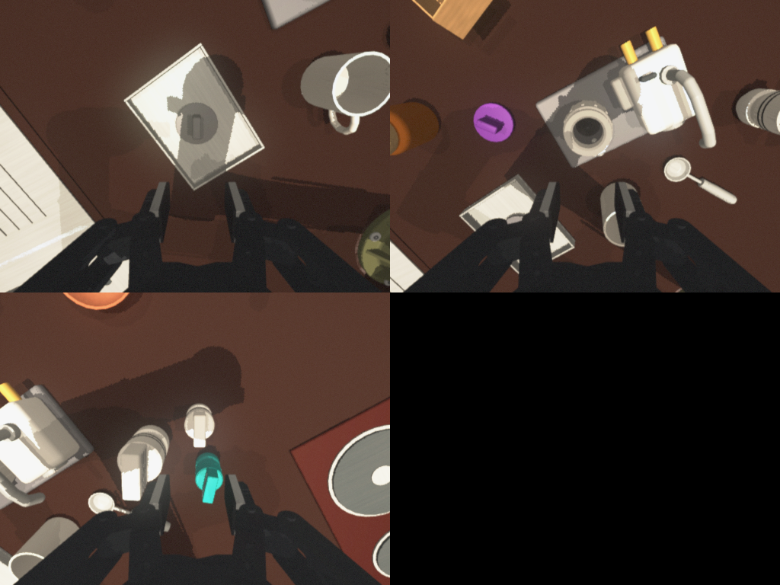

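The cap lies knob up near the middle of the tray (top left, at about (197,125)). The bay is open (top right, (588,130)) and the target cartridge is at (200,422). The rim centre is (593.4, 46.7) mm. I'm picking up the cartridge now.

```bash
python3 - <<'E'
from h import *
x,y=.4761,-.3189
bot.movel([x,y,.15],.15); print(bot.movel([x,y,.0895],.07,f_stop=5),bot.read_position())
bot.command_gripper(0.0); print("w",bot.read_width(),bot.read_finger_force(),bot.read_position())
bot.movel([x,y,.13],.1); bot.movel([x,y,.31],.25); print("w",bot.read_width())
pos=[.5934,.0467,.31]; bot.move_to(pos,rv(-122)); bot.hold(.25)
print(bot.read_position(),bot.read_wrist_force(),bot.read_t())
bot.movel([.5934,.0467,.205],.15); bot.hold(.2)
print(bot.read_position(),bot.read_wrist_force(),bot.read_t())
for n in("scene","top","wrist"):
    p,d,i=cam(n); C=cloud(d,i); np.savez(n+"1.npz",p=p,d=d)
    near=(np.hypot(C[...,0]-.5934,C[...,1]-.0467)<.04)&(d>0); Z=C[...,2]
    rects(C,near&(Z>.092)&(Z<.105),n+" rim",15); rects(C,near&(Z>.12)&(Z<.188),n+" body",15); 
    if n=="scene": a=p[130:250,200:320]
    if n=="top": b=p[110:230,170:290]
    if n=="wrist": c=cv2.resize(p[60:300,120:400],(480,400))
t=np.zeros((400,780,3),np.uint8); t[:,:480]=c[:400]; t[:200,480:]=cv2.resize(a,(300,200)); t[200:,480:]=cv2.resize(b,(300,200)); cv2.imwrite("pics/w3.png",t)
E
```

```text
False [ 0.47643899 -0.31905996  0.09014294]
w 0.015051685229199347 60.243122577667236 [ 0.47645653 -0.31910342  0.0902329 ]
w 0.015168422136961176
[0.59341907 0.04583314 0.31008261] [ 0.35936216 -0.0478567  -1.38795098] 20.0333
[0.59381577 0.04678792 0.20620643] [ 0.20241403  0.01848951 -1.26465919] 21.0833
scene rim n 173 px [271. 206.] rect [598.3  45.2  57.5  63.7  -4.4] z [0.0926 0.0994 0.1042]
scene body n 199 px [271. 195.] rect [604.9  46.3  23.1  42.3   1.9] z [0.1204 0.1592 0.188 ]
top rim n 154 px [227. 181.] rect [577.5  54.8  43.4  68.6 -15.9] z [0.0921 0.1003 0.1049]
top body n 55 px [228. 177.] rect [578.7  50.8  13.4  38.5  -4. ] z [0.1284 0.1582 0.1873]
wrist rim n 1694 px [259. 180.] rect [599.8  42.6  52.5  66.9 -33. ] z [0.0921 0.0997 0.1019]
wrist body n 1849 px [259. 204.] rect [604.6  40.2  18.4  43.3 -31.8] z [0.127  0.1662 0.188 ]
```

View pics/w3.png

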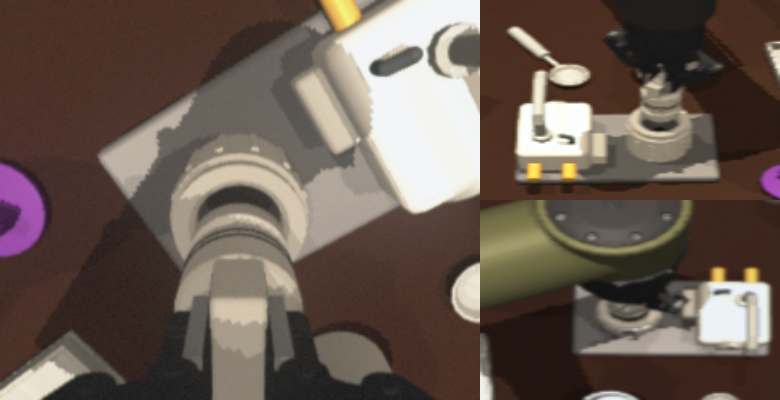

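It hangs upright, and cartridge and rim line up in column (both at 259 in the full wrist picture). I'll insert in small steps, watching the force.

```bash
cat >> h.py <<'E'
def press(xy,z0,z1,step,f0,fmax=13,lat=5):
    z=z0; log=[]
    while z>z1:
        z-=step; bot.movel([xy[0],xy[1],z],.04); p=bot.read_position(); f=np.array(bot.read_wrist_force())-f0
        log.append((round(p[2]*1e3,1),*np.round(f,1)))
        if f[2]>fmax or np.hypot(f[0],f[1])>lat: print("STOP",log[-1]); break
    print(*log,sep="\n"); print(bot.read_t(),bot.read_position()); return z,log
E
python3 - <<'E'
from h import *
f0=np.array(bot.read_wrist_force()); np.save("f0.npy",f0)
bot.movel([.5934,.0467,.192],.05)
press((.5934,.0467),.192,.162,.002,f0,fmax=9,lat=4)
E
```

```text
(np.float64(190.0), np.float64(0.1), np.float64(0.5), np.float64(0.1))
(np.float64(187.8), np.float64(0.4), np.float64(1.0), np.float64(-0.6))
(np.float64(185.8), np.float64(0.2), np.float64(0.5), np.float64(-0.6))
(np.float64(183.8), np.float64(1.1), np.float64(0.1), np.float64(0.3))
(np.float64(181.8), np.float64(-0.6), np.float64(0.7), np.float64(-0.6))
(np.float64(179.8), np.float64(0.2), np.float64(0.3), np.float64(-0.6))
(np.float64(177.8), np.float64(0.3), np.float64(0.8), np.float64(0.2))
(np.float64(175.8), np.float64(0.3), np.float64(-0.2), np.float64(0.1))
(np.float64(173.8), np.float64(0.9), np.float64(0.7), np.float64(-0.4))
(np.float64(171.8), np.float64(0.5), np.float64(-0.8), np.float64(0.6))
(np.float64(169.8), np.float64(0.4), np.float64(0.3), np.float64(-0.1))
(np.float64(167.8), np.float64(0.0), np.float64(0.5), np.float64(1.2))
(np.float64(165.8), np.float64(0.9), np.float64(0.4), np.float64(0.5))
(np.float64(163.8), np.float64(0.7), np.float64(0.7), np.float64(-0.3))
(np.float64(161.9), np.float64(0.8), np.float64(-0.5), np.float64(0.8))
25.3917 [0.59336847 0.04668212 0.16188521]
```

```bash
python3 - <<'E'
from h import *
press((.5934,.0467),.162,.136,.001,np.load("f0.npy"),fmax=14.5,lat=6); print(bot.read_width())
E
```

```text
(np.float64(161.5), np.float64(-0.1), np.float64(1.1), np.float64(1.8))
(np.float64(160.9), np.float64(-1.0), np.float64(1.2), np.float64(6.8))
(np.float64(159.4), np.float64(-0.8), np.float64(0.2), np.float64(6.1))
(np.float64(158.2), np.float64(-0.8), np.float64(0.4), np.float64(6.0))
(np.float64(157.1), np.float64(0.5), np.float64(1.1), np.float64(6.6))
(np.float64(156.2), np.float64(1.3), np.float64(1.3), np.float64(7.0))
(np.float64(155.4), np.float64(0.8), np.float64(0.2), np.float64(6.4))
(np.float64(154.7), np.float64(1.2), np.float64(-0.3), np.float64(6.7))
(np.float64(153.8), np.float64(0.9), np.float64(1.4), np.float64(7.6))
(np.float64(152.9), np.float64(2.3), np.float64(0.6), np.float64(7.8))
(np.float64(152.0), np.float64(2.2), np.float64(0.4), np.float64(8.4))
(np.float64(151.0), np.float64(1.2), np.float64(1.1), np.float64(9.0))
(np.float64(150.0), np.float64(1.7), np.float64(0.2), np.float64(8.2))
(np.float64(148.8), np.float64(1.0), np.float64(1.0), np.float64(7.4))
(np.float64(147.6), np.float64(1.2), np.float64(0.7), np.float64(6.4))
(np.float64(146.5), np.float64(2.2), np.float64(0.8), np.float64(6.3))
(np.float64(145.4), np.float64(1.9), np.float64(0.7), np.float64(6.1))
(np.float64(144.4), np.float64(3.2), np.float64(-0.1), np.float64(7.0))
(np.float64(143.4), np.float64(2.6), np.float64(0.7), np.float64(6.8))
(np.float64(142.3), np.float64(3.5), np.float64(0.4), np.float64(5.5))
(np.float64(141.3), np.float64(3.6), np.float64(-0.2), np.float64(6.0))
(np.float64(140.3), np.float64(3.5), np.float64(0.4), np.float64(5.3))
(np.float64(139.3), np.float64(3.1), np.float64(0.7), np.float64(5.8))
(np.float64(138.3), np.float64(4.5), np.float64(-0.4), np.float64(6.5))
(np.float64(137.3), np.float64(3.4), np.float64(0.5), np.float64(6.5))
(np.float64(136.3), np.float64(3.7), np.float64(-0.2), np.float64(7.1))
31.8917 [0.59384109 0.04673543 0.13632709]
0.015060254883402183
```

The valve met at 161.5 mm, so I expect the click near 126.5 mm.

```bash
python3 - <<'E'
from h import *
f0=np.load("f0.npy"); z,l=press((.5934,.0467),.136,.130,.001,f0,fmax=14,lat=7)
mn=99
while z>.1225:
    z-=.0005; bot.movel([.5934,.0467,z],.03); bot.hold(.05); f=np.array(bot.read_wrist_force())-f0; mn=min(mn,f[2])
    print(round(z*1e3,1),np.round(bot.read_position()[2]*1e3,1),f.round(1))
    if f[2]>14 or (mn<4 and f[2]>mn+5): break
print(bot.read_t(),bot.read_width())
E
```

```text
(np.float64(135.3), np.float64(3.6), np.float64(-0.2), np.float64(6.9))
(np.float64(134.4), np.float64(3.5), np.float64(0.5), np.float64(7.1))
(np.float64(133.4), np.float64(4.4), np.float64(1.5), np.float64(6.0))
(np.float64(132.4), np.float64(4.9), np.float64(0.3), np.float64(6.7))
(np.float64(131.2), np.float64(3.8), np.float64(0.4), np.float64(6.1))
(np.float64(129.7), np.float64(5.3), np.float64(0.2), np.float64(3.9))
33.3917 [0.59355115 0.04678152 0.12968748]
129.5 129.2 [5.9 1.2 2.3]
129.0 128.6 [5.5 0.9 2.6]
128.5 128.4 [4.6 0.2 3.2]
128.0 128.2 [4.5 0.9 4.4]
127.5 127.8 [4.1 1.1 5.6]
127.0 127.4 [3.7 1.  7. ]
126.5 127.1 [4.  1.  7.8]
35.4917 0.015180516924910634
```

```bash
python3 - <<'E'
from h import *
f0=np.load("f0.npy"); z=.1265
def go(z):
    bot.movel([.5934,.0467,z],.03); bot.hold(.1); f=np.array(bot.read_wrist_force())-f0
    print(round(z*1e3,1),np.round(bot.read_position()[2]*1e3,1),f.round(1)); return f[2]
while z>.1235:
    z-=.0005
    if go(z)>11: break
while z<.1325:
    z+=.0005
    if go(z)<-3: break
print(bot.read_t())
E
```

```text
126.0 126.9 [3.4 1.2 8.9]
125.5 126.8 [2.7 0.9 9.8]
125.0 126.6 [ 2.5 -0.4 11.8]
125.5 126.8 [2.3 1.7 9.2]
126.0 126.9 [2.9 1.9 8.2]
126.5 127.1 [3.9 1.  8.3]
127.0 127.4 [3.9 0.3 5.8]
127.5 127.7 [4.1 1.  5.4]
128.0 128.0 [5.3 0.3 6. ]
128.5 128.2 [5.4 0.2 4.1]
129.0 128.5 [5.5 1.5 1.9]
129.5 128.7 [6.7 0.7 1.3]
130.0 128.8 [8.1 0.9 0.6]
130.5 130.0 [6.9 1.4 1.5]
131.0 131.3 [5.5 0.8 5.2]
131.5 131.9 [5.4 0.9 6.9]
132.0 132.4 [5.5 0.7 6.5]
132.5 132.9 [6.  1.2 7. ]
41.7917
```

The ball dropped at about 129 mm, but it came back out when I eased up while the hand still carried about 5 N sideways. I'll repeat with the side load relieved.

```bash
cat >> h.py <<'E'
def go(x,z,f0,y=.0467):
    bot.movel([x,y,z],.03); bot.hold(.12); F=[np.array(bot.read_wrist_force()) for _ in range(6)]
    f=np.mean(F,0)-f0; print(np.round([x*1e3,z*1e3],1),np.round(np.array(bot.read_position())*1e3,1),f.round(1),np.round(bot.read_moment(),2)); return f
E
python3 - <<'E'
from h import *
f0=np.load("f0.npy"); x=.5934
for k in range(8):
    x+=.0003
    if go(x,.1330,f0)[0]<.7: break
bot.movel([x,.0467,.1295],.03)
z=.1285
while z>.1245:
    z-=.0005
    if go(x,z,f0)[2]>11: break
print(bot.read_t())
E
```

```text
[593.7 133. ] [593.7  46.7 133.3] [4.5 1.8 5.8] [ 0.16 -1.73 -0.02]
[594. 133.] [593.9  46.7 133.2] [4.6 0.8 6.8] [ 0.24 -1.54 -0.06]
[594.3 133. ] [594.   46.6 133.2] [3.9 1.3 7.1] [ 0.2  -1.31  0.04]
[594.6 133. ] [594.1  46.6 133. ] [3.2 0.9 6.9] [ 0.23 -1.08  0.  ]
[594.9 133. ] [594.3  46.6 132.9] [3.  0.9 7.1] [ 0.29 -0.91 -0.01]
[595.2 133. ] [594.4  46.6 132.9] [2.1 0.4 7.3] [ 0.29 -0.58 -0.09]
[595.5 133. ] [594.4  46.6 132.8] [1.1 0.6 8.2] [ 0.36 -0.14 -0.01]
[595.8 133. ] [594.5  46.6 132.9] [0.1 1.9 9.4] [0.44 0.35 0.05]
[595.8 128. ] [594.5  46.6 127.6] [-2.2  1.7  7.3] [ 0.41  1.06 -0.03]
[595.8 127.5] [594.5  46.6 127.4] [-3.3  1.8  8. ] [ 0.46  1.31 -0.03]
[595.8 127. ] [594.5  46.5 127.1] [-3.9  1.2  9.8] [ 0.51  1.6  -0.06]
[595.8 126.5] [594.6  46.5 127. ] [-4.8  1.6  9.9] [ 0.53  1.76 -0.02]
[595.8 126. ] [594.6  46.5 126.9] [-5.   2.6 12.7] [0.57 2.13 0.02]
46.825
```

```bash
python3 - <<'E'
from h import *
f0=np.load("f0.npy"); z=.1265; x=.5951
while z<.1305:
    z+=.0005
    f=go(x,z,f0); zz=bot.read_position()[2]
    if f[2]<1.7 or zz>.1296: break
print("held",zz,bot.read_t())
E
```

```text
[595.1 127. ] [594.4  46.6 127.2] [-1.7  2.2  7.5] [ 0.37  0.48 -0.04]
[595.1 127.5] [594.4  46.6 127.5] [-0.4  2.4  7.5] [0.38 0.38 0.  ]
[595.1 128. ] [594.4  46.6 127.8] [-0.2  2.1  7.2] [ 0.35  0.41 -0.03]
[595.1 128.5] [594.5  46.6 128.1] [-3.5  0.7  5.2] [ 0.24  1.15 -0.03]
[595.1 129. ] [594.5  46.6 128.3] [-4.   0.   2.9] [0.12 1.43 0.  ]
[595.1 129.5] [594.5  46.6 128.6] [-4.5  0.4 -1.4] [-0.06  1.53 -0.02]
held 0.12860107762020612 49.025
```

With the side load relieved, the ball holds it down even against a light upward pull. I'll ease to zero force, release and verify.

```bash
python3 - <<'E'
from h import *
f0=np.load("f0.npy")
go(.5949,.1291,f0); bot.command_gripper(.04); p=bot.read_position(); print(p,bot.read_width())
bot.movel([.5942,.0466,.16],.06); bot.movel([.5942,.0466,.27],.25); bot.hold(.2)
p,d,i=cam("wrist"); C=cloud(d,i); Z=C[...,2]; near=(np.hypot(C[...,0]-.594,C[...,1]-.0466)<.04)&(d>0)
rects(C,near&(Z>.125)&(Z<.18),"fin"); print(bot.read_wrist_force(),bot.read_t())
cv2.imwrite("pics/w4.png",p)
E
```

```text
[594.9 129.1] [594.5  46.6 128.6] [-4.5 -0.2 -1.9] [-0.12  1.77  0.03]
[0.59564588 0.04683108 0.12999646] 0.040238999481853034
fin n 832 px [259. 187.] rect [591.9  46.5  16.6  43.3  58. ] z [0.1253 0.1431 0.1456]
[ 0.05273218  0.72811198 -0.62663629] 51.2667
```

View pics/w4.png

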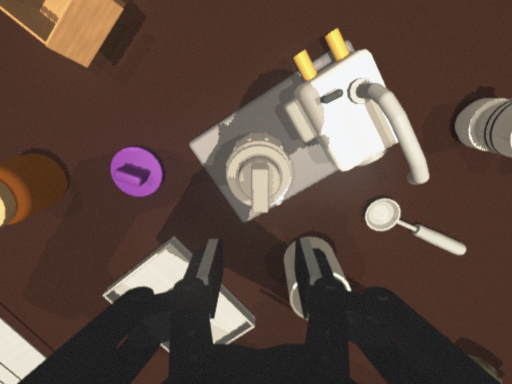

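The cartridge sits upright in the bay at (260,175) with its fin top at 143 mm, so its foot is about 61 mm below the rim. It stayed down after release, and the gripper is clear.

```bash
python3 -c "
from h import *
print(bot.close_job(),bot.read_t())"
```

```text
the job is handed in; nothing more can be done
the job is handed in; nothing more can be done
```

The job is handed in, with no verdict shown: the cartridge is clicked into the bay, its foot about 61 mm below the rim, and stayed down after release, and the dust cap was set knob up on the tray floor.

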